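Weigh the sample jar with slotted weights

ROBOT

A 6-joint arm with a two-finger parallel gripper is mounted at the origin on a cart in front of the work surface, level with it; the furniture and walls round the work are solid. World frame = base frame: x ahead of the robot, y to its left, z up, the work surface at z = 0. Lengths are in m, angles in rad, forces in N, time in s.
With the tool pointing down it reaches from about 0.3 to 0.775 m from the base axis. Payload 14.6 kg.
Tool frame: the origin (TCP) lies on the centre line of the jaws, within the pads' length; the fingertips stand 22 mm ahead of it and the grasp point (between the pads) lies 3 mm ahead of it; z points along the fingers, y is the line along which they close (so a half turn about z gives the same grasp; the last joint's range is limited). The gripper opens to 94 mm and grips with 3 to 60 N. Pads are 16 mm wide; open, the fingers measure 119 mm over their backs; the gripper's body (75 mm by 177 mm) begins 78 mm behind the grasp point.
Start: joints at [-1.376, 0.3, 1.521, -0, 1.321, -0.067], TCP at [0.142, -0.531, 0.227] pointing down, gripper open.
Joint ranges: [-3.03, 3.03], [-0.79, 2.21], [0.23, 2.52], [-1.04, 4.18], [0, 3.07], [-2.55, 2.55]. Speed limits (rad/s): [2.22, 2.22, 2.57, 3.14, 3.14, 3.14].

INTERFACE

Orientations are given as a unit quaternion [w, x, y, z].
In Python, from rig import robot gives the robot as it stands.
- The arm moves only by the shell command python3 -m handwheel 'ROWS' [FORCE]. ROWS is text: rows parted by semicolons, each of 5 numbers parted by spaces: the shift along the world's x, y, z in mm, then the turn about the world's z in rad, then the opening, from 0 (shut) to 1 (fully open). In form: x y z spin gripper; .... A call has 1 to 5 rows; each row is the pose to reach, as a shift and turn from the pose commanded when the call began; what a row does not reach only later rows make up. A row lasts 1/12 s, in which the tool goes at most 41.7 mm and 7.16 degrees, less where a joint would pass 70% of its speed; a pose out of reach is approached as far as the arm can. A call with a gripper value outside its range is refused whole. The fingers move at their own pace and stop on an object; FORCE is the grip in N (left out, the last holds). Time passes only in rows, so rows that repeat a pose let the fingers close. It gives the time, the measured TCP pose, the force, the opening and the grip force at its end, in the units of the state.
- robot.state(): the state, without advancing time (a new reading comes with each control period).
- robot.get_image(name): name is "side" or "top"; returns a dict with "img" (480x640x3 uint8, red, green, blue), "K" (3x3 intrinsics, pixels), "world_from_camera" (4x4, takes a point from camera to world coordinates). Camera axes: x right, y down, z forward; pixel columns grow to the right and rows downward; lengths in m; the calibration is good to about 2 mm. A picture is of the moment at which its call begins. There is no depth.
- robot.job_done(): hands the job in; it is judged then, once.
The state is a dict: "clock": time; "q": joint angles; "qd": joint speeds; "joint_efforts": joint torques, N m; "tool_pos": TCP position; "orientation": TCP orientation; "contact_force": force on the tool from outside, world axes, zero at the start; "torque": the same for the moment, N m; "gripper_width": finger opening in m; "grasp_force": force on a finger pad.
Only numpy, scipy, OpenCV 4.12 (cv2) and the standard library are available. Lean on these libraries where they do the work, as an engineer would, in place of code of your own. Each camera call takes 0.05 s, during which the arm holds its last target. There are 200 camera calls.

TASK

Weigh the jar that stands on the balance: put the small slotted steel weights, one after another, on the carrier at the other end until the needle comes to rest between the two long marks on the dial. Slide each weight gently onto the stem, fully home so that it sits flat and nested on the pan or on the weight below it; do not push hard on the balance, its knife edges are delicate, and leave the jar and the other things on the bench alone; weights not needed stay on the bench.

Things in the scene. Friction and masses are not known exactly. Their poses are not given: they have to be found in the camera images.
- balance: Grey damped bench balance, fixed; housing 130 x 350 x 57 mm (x y z), origin under its centre; x points from its front to its back, y left, z up. A plate at y = +140 mm carries the jar, the weight carrier is at x -25, y -140 mm; between them, near the front, a white dial 88 mm wide, top 139 mm up. As one end sinks the other rises, up to 22 mm from level. The jar's end is down at the start.
- pan_top (a point): Nominal centre of the carrier pan's flat top; rises and sinks with it; axes as the balance's. 100 mm over the bench when level, 13 to 19 mm higher at the start. Steel pan 44 mm diameter, 5 mm thick; on it a boss of 18 mm diameter, 2.5 mm high, and a stem of 8 mm diameter up to 48 mm above the pan's top. Pan and stem really stand up to 15 mm in front or behind this point (see carrier bar).
- carrier_bar (a point): Middle of the slotted bar under the pan, 12 mm below the pan's top; bar 21 mm wide, along the balance's x. The pan's foot is clamped in its slot by a nut, up to 15 mm to the front or back (x) of point pan_top; where is not known: look, or feel for the stem. Sideways (y) it is exact. Pan and stem are rigid to side pushes and soft downwards (0.26 N per mm). Beside the bar the housing is 21 mm or more below the pan's top.
- needle (a joint): Angle of the needle on the dial, rad: 0 upright (balanced), positive leaning to the right as the robot sees it (carrier heavier). The two long marks stand at -0.085 and +0.085. Each weight adds +0.12 and lowers the carrier by 6 mm; it starts between -0.25 and -0.38, so two or three weights are needed. It settles in about a second once the carrier is left alone.
- weight0: Slotted steel weight, one of four alike, 160 g: disc of 50 mm diameter, 12 mm thick, with an 11 mm wide slot from the rim to its round end 5.5 mm beyond the centre; the slot opens along the weight's +x. Lies flat on the bench. Origin at the centre of the flat underside, z up. Take it by the rim across the slot (along its y).
- weight1: As weight0. On top a boss of 18 mm diameter, 2.5 mm high, slotted too; below a recess of 22 mm diameter, 3 mm deep, that drops over the boss of the pan or of the weight underneath, so stacked weights stand 12 mm apart.
- weight2: As weight0. When the slot's end touches the 8 mm stem, the weight's centre is 1.5 mm too far on; drawn back 1.5 mm it is centred and can be lowered over the boss (2 mm of play all round).
- weight3: As weight0. To pass over the boss while sliding on, its underside must be more than 2.5 mm above the pan's top or above the top face of the weight underneath.
- sample_jar: Screw-cap jar, 68 mm diameter, 120 mm high, full, of unknown weight (0.34 to 0.50 kg), standing loose on the left plate of the balance. Origin at the centre of its underside.
- tape_roll: Roll of tape lying on the bench, 82 mm diameter, 24 mm high; leave alone. Origin at its underside.
- screwdriver: Screwdriver lying on the bench, 213 mm long (along its y), 26 mm thick; leave alone. Origin at its underside.
- stopwatch: Stopwatch lying on the bench, 70 x 58 x 18 mm; leave alone. Origin at its underside.
- dish_lid: Clear dish lid lying on the bench, 81 mm diameter, 18 mm high; leave alone. Origin at its underside.
Things that resemble listed ones, but are neither listed nor needed, are in the scene too. What is shaped like the weight0 but pink is not meant.

How it is judged:
By the outcome, as a careful person would: the job done as asked, in the order asked, and still so for the second after the job is handed in, with the robot touching nothing.
It also fails if it takes over 70 s, if anything falls off the work surface, if the arm or the gripper's body presses on something with over 40 N, if the wrist force passes 120 N, or if a joint passes its speed limit or range.

## Working session

There is one attempt and no reset: what is moved stays moved. The work goes in short steps, Python scripts to look and compute and a shell command to move; the robot and the scene stay as the last step left them, time stands still between calls to the robot, and variables do not carry over. Pictures are saved under pics/ and viewed, at most 10 in all, crops included, and the job is handed in when it is done.

```bash
mkdir -p pics; ls
python3 - <<'E'
from rig import robot
import cv2,numpy as np
for n in("side","top"):
    d=robot.get_image(n);cv2.imwrite(f"pics/{n}0.png",d["img"][:,:,::-1]);print(n,d["K"].round(1).tolist(),d["world_from_camera"].round(4).tolist())
s=robot.state();print(s["clock"],s["tool_pos"],s["orientation"],s["gripper_width"])
E
```

```text
pics
side [[561.2, 0.0, 327.6], [0.0, 561.2, 238.0], [0.0, 0.0, 1.0]] [[0.9491, -0.1658, 0.2677, 0.2417], [-0.3141, -0.4394, 0.8416, -1.0319], [-0.0219, -0.8829, -0.4691, 0.659], [0.0, 0.0, 0.0, 1.0]]
top [[555.1, 0.0, 325.3], [0.0, 555.1, 257.7], [0.0, 0.0, 1.0]] [[-0.0667, -0.9722, 0.2245, 0.2599], [-0.9978, 0.0662, -0.0097, -0.0132], [-0.0054, -0.2246, -0.9744, 1.4459], [0.0, 0.0, 0.0, 1.0]]
0.1 [ 0.14228181 -0.53106376  0.22696883] [-4.97125751e-04  9.91447324e-01  1.30506528e-01 -4.76967494e-05] 0.0937826880726153
```

View pics/top0.png

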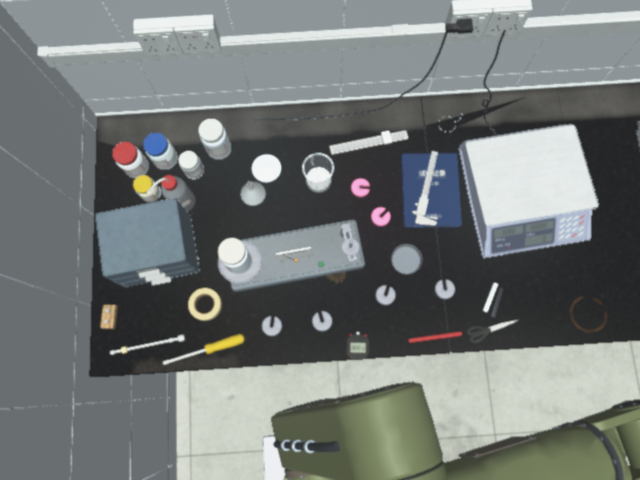

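View pics/side0.png

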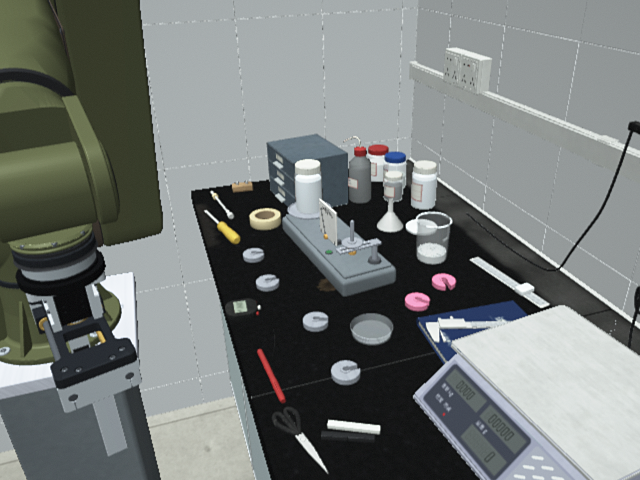

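The top view shows four grey slotted weights at (272,326), (322,321), (386,295) and (445,289), which are the ones meant. The slotted discs at (360,187) and (381,217) are pink decoys, and (406,259) is the clear lid. The carrier is near (349,240) and the jar near (235,255). I'll confirm this in an enlarged crop.

```bash
cat > h.py <<'E'
from rig import robot
import cv2,numpy as np
def cam(n):
    d=robot.get_image(n);return d["img"],d["K"],d["world_from_camera"]
def ray(K,T,u,v):
    r=T[:3,:3]@np.linalg.inv(K)@[u,v,1];return T[:3,3],r/np.linalg.norm(r)
def onz(K,T,u,v,z):
    o,r=ray(K,T,u,v);return o+r*(z-o[2])/r[2]
def proj(K,T,p):
    c=T[:3,:3].T@(np.array(p)-T[:3,3]);c=K@c;return c[:2]/c[2]
def tri(c1,p1,c2,p2):
    o1,r1=ray(*c1,*p1);o2,r2=ray(*c2,*p2)
    t=np.linalg.lstsq(np.c_[r1,-r2],o2-o1,rcond=None)[0]
    a,b=o1+r1*t[0],o2+r2*t[1];return (a+b)/2,np.linalg.norm(a-b)
E
python3 - <<'E'
from h import *
im,K,T=cam("top")
hsv=cv2.cvtColor(im,cv2.COLOR_RGB2HSV)
for c in [(272,326),(322,321),(386,295),(445,289)]:
    u,v=c; x0,y0=u-16,v-16
    big=cv2.resize(im[y0:y0+32,x0:x0+32],None,fx=8,fy=8,interpolation=cv2.INTER_CUBIC)
    g=cv2.cvtColor(big,cv2.COLOR_RGB2GRAY);m=(g>85).astype(np.uint8)
    n,l,s,_=cv2.connectedComponentsWithStats(m);k=l[128+20,128-40] if 0 else 1+np.argmax(s[1:,4])
    m=(l==k).astype(np.uint8);cn=max(cv2.findContours(m,0,1)[0],key=cv2.contourArea)
    (cx,cy),r=cv2.minEnclosingCircle(cn);M=cv2.moments(m,True)
    p=onz(K,T,x0+(cx+.5)/8-.5,y0+(cy+.5)/8-.5,.010);q=onz(K,T,x0+(M['m10']/M['m00']+.5)/8-.5,y0+(M['m01']/M['m00']+.5)/8-.5,.010)
    d=p-q;print(c,p.round(4),"r",r/8,"slot dir",np.degrees(np.arctan2(d[1],d[0])).round(0),np.linalg.norm(d).round(4))
a=cv2.resize(im[200:350,200:470],(800,444),interpolation=cv2.INTER_CUBIC)
cv2.imwrite("pics/a.png",a[:,:,::-1])
im,K,T=cam("side")
b=cv2.resize(im[190:390,230:430],(600,600),interpolation=cv2.INTER_CUBIC)
cv2.imwrite("pics/b.png",b[:,:,::-1])
E
```

```text
(272, 326) [0.4208 0.1234 0.01  ] r 10.675482749938965 slot dir -11.0 0.0013
(322, 321) [ 0.4246 -0.0073  0.01  ] r 10.616886138916016 slot dir 9.0 0.0013
(386, 295) [ 0.4813 -0.177   0.01  ] r 10.484615325927734 slot dir -23.0 0.0013
(445, 289) [ 0.4866 -0.3337  0.01  ] r 10.59226131439209 slot dir -4.0 0.0013
```

View pics/a.png

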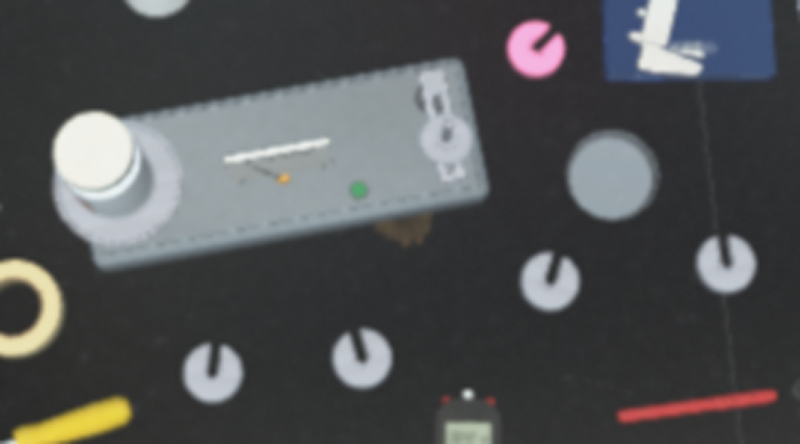

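View pics/b.png

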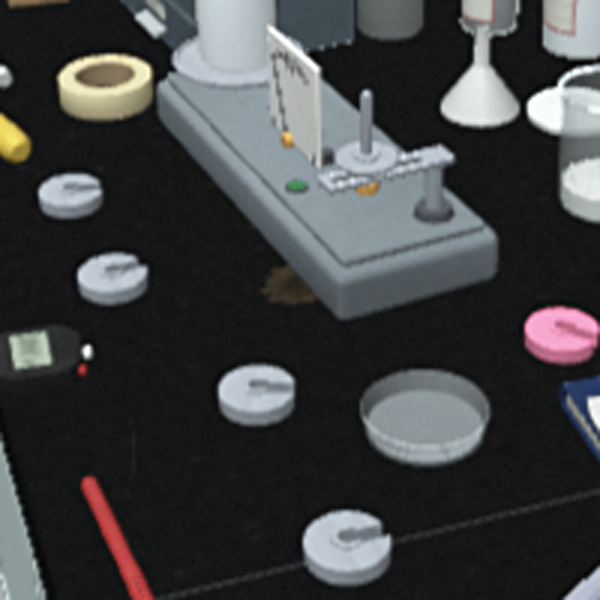

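The crops confirm four grey steel weights with slots opening away from the robot (crop a: (213,372), (362,358), (550,280), (727,264)). The pink ones are not meant. The pan with its stem is at crop a (447,138) and crop b (366,150), with the stem top at crop b (366,92). Next I'll refine the slot headings and triangulate the stem.

```bash
cat >> h.py <<'E'
def rect(im,K,T,c,z,half=.04,s=4000):
    "top-down patch, pixel (i,j)-> x up (row), y left (col)"
    n=int(2*half*s);uv=[];dst=[]
    for i,j in((0,0),(0,n),(n,n),(n,0)):
        p=[c[0]+half-i/s,c[1]+half-j/s,z];uv.append(proj(K,T,p));dst.append((j,i))
    H=cv2.getPerspectiveTransform(np.float32(uv),np.float32(dst));return cv2.warpPerspective(im,H,(n,n),flags=cv2.INTER_CUBIC)
E
python3 - <<'E'
from h import *
im,K,T=cam("top");si,K2,T2=cam("side")
W=[(.4208,.1234),(.4246,-.0073),(.4813,-.177),(.4866,-.3337)]
outs=[]
for c in W:
    for (I,k,t,nm) in((im,K,T,"top"),(si,K2,T2,"side")):
        R=rect(I,k,t,c,.012);outs.append(R)
        g=cv2.GaussianBlur(cv2.cvtColor(R,cv2.COLOR_RGB2GRAY),(0,0),3)
        m=(g>100).astype(np.uint8)
        cn=max(cv2.findContours(m,0,1)[0],key=cv2.contourArea);h=cv2.convexHull(cn)
        M=cv2.moments(h);cx,cy=M['m10']/M['m00'],M['m01']/M['m00']
        ctr=np.array([c[0]+.04-cy/4000,c[1]+.04-cx/4000])
        yy,xx=np.mgrid[:320,:320];X=c[0]+.04-yy/4000-ctr[0];Y=c[1]+.04-xx/4000-ctr[1]
        r=np.hypot(X,Y);w=np.clip(150-g.astype(float),0,100)*((r<.021)&(r>.010))
        a=np.arctan2((w*Y).sum(),(w*X).sum());print(nm,ctr.round(4),"slot",np.degrees(a).round(1),"area r",np.sqrt(M['m00']/np.pi)/4)
pt,gap=tri((K,T),(350.9,246.6),(K2,T2),(351.7,241.7));print("pan",pt.round(4),gap)
o=np.vstack([np.hstack(outs[0::2]),np.hstack(outs[1::2])]);o=cv2.resize(o,(800,400))
pc=pt
P1=cv2.resize(im[215:275,320:380],(400,400),interpolation=cv2.INTER_CUBIC);P2=cv2.resize(si[205:265,320:380],(400,400),interpolation=cv2.INTER_CUBIC)
cv2.imwrite("pics/c.png",cv2.resize(np.vstack([o,np.hstack([P1,P2])]),(600,600))[:,:,::-1])
E
```

```text
top [0.4205 0.1233] slot -9.1 area r 26.38057676058547
side [0.421  0.1144] slot 30.8 area r 28.976744879870886
top [ 0.4242 -0.0073] slot 11.6 area r 26.378502823279536
side [ 0.4252 -0.016 ] slot 44.5 area r 28.839105337692583
top [ 0.4809 -0.1767] slot -22.2 area r 26.371525655370537
side [ 0.4816 -0.1847] slot 21.5 area r 28.470968011904855
top [ 0.4861 -0.3332] slot 0.2 area r 26.49795978942013
side [ 0.487  -0.3398] slot 26.2 area r 27.823185353208192
pan [ 0.5909 -0.0916  0.1165] 0.001971432211959813
```

View pics/c.png

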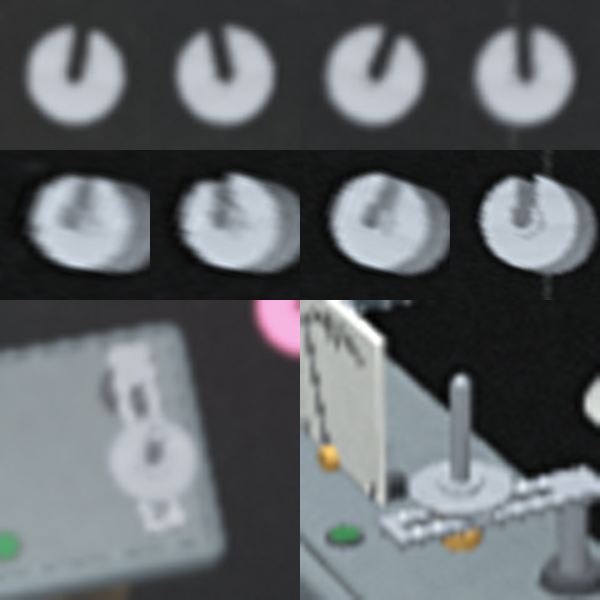

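The rectified patches (top row) give clean slot headings of about -9°, 12°, -22° and 0°. The stem and pan stand at about (0.591, -0.092), with the pan top at about 0.1165. First I'll take the weight at (0.487, -0.334), heading 0°, after turning the gripper from 15° to 0.

```bash
python3 -m handwheel '35 20 0 -0.1 1;70 40 0 -0.2 1;105 60 0 -0.262 1;140 80 0 -0.262 1;175 99 0 -0.262 1'; python3 -m handwheel '35 20 -10 0 1;70 40 -30 0 1;105 60 -50 0 1;140 80 -70 0 1;170 97 -100 0 1'; python3 -m handwheel '0 0 -20 0 1;0 0 -50 0 1;0 0 -80 0 1;0 0 -80 0 1'
```

```text
clock: 0.72
tool_pos: [0.3187, -0.4309, 0.2276]
orientation: [0.0, 1.0, -0.0, 0.0]
contact_force: [0.1, -1.4, 1.1]
gripper_width: 0.0939
grasp_force: 0.0
clock: 1.13
tool_pos: [0.4802, -0.3394, 0.1363]
orientation: [0.001, 1.0, 0.0, 0.001]
contact_force: [0.8, -1.0, 0.6]
gripper_width: 0.094
grasp_force: 0.0
clock: 1.47
tool_pos: [0.4759, -0.3386, 0.0506]
orientation: [-0.003, 1.0, 0.0, -0.003]
contact_force: [-0.2, 0.5, -0.5]
gripper_width: 0.0943
grasp_force: 0.0
```

```bash
python3 -m handwheel '0 0 0 0 1;0 0 0 0 1;0 0 0 0 1'
```

```text
clock: 1.72
tool_pos: [0.4787, -0.3413, 0.0582]
orientation: [0.001, 1.0, -0.0, 0.001]
contact_force: [0.5, 0.7, 0.2]
gripper_width: 0.0942
grasp_force: 0.0
```

```bash
python3 -m handwheel '8 7 -15 0 1;8 7 -34 0 1;8 7 -34 0 1;8 7 -34 0 1'; python3 -m handwheel '0 0 0 0 0;0 0 0 0 0;0 0 0 0 0;0 0 0 0 0;0 0 0 0 0' 25
```

```text
clock: 2.05
tool_pos: [0.4866, -0.3342, 0.0235]
orientation: [0.001, 1.0, -0.0, 0.001]
contact_force: [0.4, -0.4, 0.2]
gripper_width: 0.094
grasp_force: 0.0
clock: 2.47
tool_pos: [0.486, -0.3337, 0.0223]
orientation: [0.0, 1.0, -0.0, 0.0]
contact_force: [-0.0, 0.5, 1.9]
gripper_width: 0.0643
grasp_force: 1.0
```

```bash
python3 -m handwheel '0 0 0 0 0;0 0 0 0 0;0 0 0 0 0;0 0 0 0 0;0 0 0 0 0' 25; python3 -m handwheel '0 0 30 0 0;0 0 60 0 0;0 0 100 0 0;0 0 135 0 0;0 0 135 0 0'; python3 -m handwheel '-10 40 0 0 0;-10 80 0 0 0;-10 120 0 0 0;-10 160 0 0 0;-10 200 0 0 0' ; python3 -m handwheel '0 20 0 0 0;0 42 0 0 0;0 42 0 0 0;0 42 0 0 0'
```

```text
clock: 2.88
tool_pos: [0.4861, -0.3336, 0.0223]
orientation: [0.0, 1.0, -0.0, 0.0]
contact_force: [-0.3, 0.5, 5.6]
gripper_width: 0.0488
grasp_force: 25.4
clock: 3.3
tool_pos: [0.4878, -0.335, 0.1639]
orientation: [0.003, 1.0, -0.0, 0.004]
contact_force: [0.7, -0.4, -0.0]
gripper_width: 0.0492
grasp_force: 25.0
clock: 3.72
tool_pos: [0.4751, -0.1318, 0.1562]
orientation: [-0.0, 1.0, -0.0, -0.001]
contact_force: [0.1, -0.5, -1.4]
gripper_width: 0.0488
grasp_force: 25.0
clock: 4.05
tool_pos: [0.4758, -0.0909, 0.1565]
orientation: [-0.0, 1.0, 0.001, -0.0]
contact_force: [-0.3, -0.7, -2.2]
gripper_width: 0.0492
grasp_force: 25.0
```

```bash
python3 -m handwheel '20 0 -11 0 0;50 0 -11 0 0;70 0 -11 0 0;70 0 -11 0 0;70 0 -11 0 0'
python3 - <<'E'
from h import *
im,K,T=cam("top");si,K2,T2=cam("side")
print(proj(K,T,[.591,-.0916,.1645]),proj(K2,T2,[.591,-.0916,.1645]))
P1=cv2.resize(im[200:290,305:395],(400,400),interpolation=cv2.INTER_CUBIC);P2=cv2.resize(si[180:270,290:380],(400,400),interpolation=cv2.INTER_CUBIC)
cv2.imwrite("pics/d.png",np.hstack([P1,P2])[:,:,::-1])
E
```

```text
clock: 4.47
tool_pos: [0.5459, -0.0925, 0.1449]
orientation: [-0.0, 1.0, -0.0, -0.001]
contact_force: [-1.4, -0.1, -1.8]
gripper_width: 0.0492
grasp_force: 25.0
[351.73487662 241.24412198] [351.21609211 220.61451646]
```

View pics/d.png

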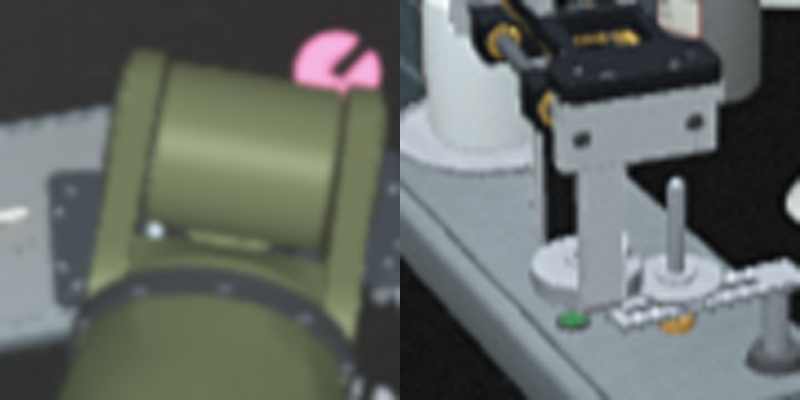

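Top is occluded by the arm. In the side view the weight is held level just in front of the stem (stem top at crop (677,182)), slightly above the pan. I'll slide on in small steps and watch the force.

```bash
python3 -m handwheel '8 0 0 0 0;14 0 0 0 0;20 0 0 0 0;20 0 0 0 0'; python3 -m handwheel '4 0 0 0 0;8 0 0 0 0;8 0 0 0 0'; python3 -m handwheel '4 0 0 0 0;8 0 0 0 0;8 0 0 0 0'
```

```text
clock: 4.9
tool_pos: [0.5667, -0.0912, 0.1459]
orientation: [-0.0, 1.0, 0.0, 0.0]
contact_force: [0.4, 2.0, -1.5]
gripper_width: 0.049
grasp_force: 25.0
clock: 5.15
tool_pos: [0.5742, -0.0909, 0.1457]
orientation: [-0.001, 1.0, 0.0, -0.0]
contact_force: [0.3, 4.9, -1.5]
gripper_width: 0.0492
grasp_force: 25.0
clock: 5.4
tool_pos: [0.5823, -0.0908, 0.1457]
orientation: [-0.001, 1.0, 0.0, -0.0]
contact_force: [0.7, 6.7, -2.1]
gripper_width: 0.0489
grasp_force: 25.0
```

```bash
python3 -m handwheel '0 1 0 0 0;0 1 0 0 0'; python3 -m handwheel '0 1 0 0 0;0 1 0 0 0';  python3 -m handwheel '0 1 0 0 0;0 1 0 0 0'
```

```text
clock: 5.57
tool_pos: [0.5821, -0.0905, 0.146]
orientation: [0.0, 1.0, 0.0, 0.0]
contact_force: [0.7, 1.5, -1.4]
gripper_width: 0.0494
grasp_force: 25.0
clock: 5.73
tool_pos: [0.5819, -0.0896, 0.146]
orientation: [0.0, 1.0, -0.0, 0.0]
contact_force: [0.2, 0.3, -2.5]
gripper_width: 0.0489
grasp_force: 25.0
clock: 5.9
tool_pos: [0.5819, -0.0886, 0.146]
orientation: [0.0, 1.0, -0.0, 0.0]
contact_force: [-0.0, 1.0, -1.6]
gripper_width: 0.049
grasp_force: 25.0
```

```bash
python3 -m handwheel '4 0 0 0 0;7 0 0 0 0;7 0 0 0 0'; python3 -m handwheel '1 0 0 0 0;1 0 0 0 0'; python3 -m handwheel '1 0 0 0 0;1 0 0 0 0';  python3 -m handwheel '1 0 0 0 0;1 0 0 0 0'
```

```text
clock: 6.15
tool_pos: [0.5895, -0.0886, 0.146]
orientation: [0.0, 1.0, -0.0, 0.0]
contact_force: [-0.0, 0.1, -2.0]
gripper_width: 0.0494
grasp_force: 25.0
clock: 6.32
tool_pos: [0.5901, -0.0886, 0.1459]
orientation: [-0.0, 1.0, -0.0, -0.0]
contact_force: [-0.2, 0.7, -2.0]
gripper_width: 0.0495
grasp_force: 25.0
clock: 6.48
tool_pos: [0.5907, -0.0886, 0.1458]
orientation: [-0.0, 1.0, -0.0, -0.0]
contact_force: [-1.9, 0.3, -1.8]
gripper_width: 0.0491
grasp_force: 25.0
clock: 6.65
tool_pos: [0.591, -0.0886, 0.1455]
orientation: [-0.0, 1.0, -0.0, -0.002]
contact_force: [-7.5, 0.3, -1.9]
gripper_width: 0.0492
grasp_force: 25.0
```

```bash
python3 -m handwheel '-3.4 0 0 0 0;-3.4 0 0 0 0'; python3 -m handwheel '0 0 -3 0 0;0 0 -5 0 0;0 0 -5 0 0'; python3 -m handwheel '0 0 -2 0 0;0 0 -4 0 0;0 0 -4 0 0'; python3 -m handwheel '0 0 -2 0 0;0 0 -4 0 0;0 0 -4 0 0'; python3 -m handwheel '0 0 -1 0 0;0 0 -2 0 0;0 0 -2 0 0'
python3 - <<'E'
from h import *
si,K2,T2=cam("side")
P2=cv2.resize(si[180:270,290:380],(500,500),interpolation=cv2.INTER_CUBIC)
cv2.imwrite("pics/e.png",P2[:,:,::-1])
E
```

```text
clock: 6.82
tool_pos: [0.5884, -0.0886, 0.146]
orientation: [-0.0, 1.0, -0.0, 0.0]
contact_force: [0.3, -0.2, -1.5]
gripper_width: 0.0489
grasp_force: 25.0
clock: 7.07
tool_pos: [0.5885, -0.0885, 0.1405]
orientation: [-0.0, 1.0, -0.0, -0.0]
contact_force: [0.1, -0.5, -2.0]
gripper_width: 0.0491
grasp_force: 25.0
clock: 7.32
tool_pos: [0.5885, -0.0886, 0.1366]
orientation: [-0.0, 1.0, -0.0, -0.0]
contact_force: [-0.0, 0.3, -0.4]
gripper_width: 0.0491
grasp_force: 25.0
clock: 7.57
tool_pos: [0.5886, -0.0886, 0.1327]
orientation: [-0.0, 1.0, -0.0, -0.0]
contact_force: [0.7, -0.5, -0.2]
gripper_width: 0.0493
grasp_force: 25.0
clock: 7.82
tool_pos: [0.5886, -0.0886, 0.1309]
orientation: [0.0, 1.0, -0.0, 0.0]
contact_force: [-0.1, 0.5, 1.3]
gripper_width: 0.0491
grasp_force: 25.0
```

View pics/e.png

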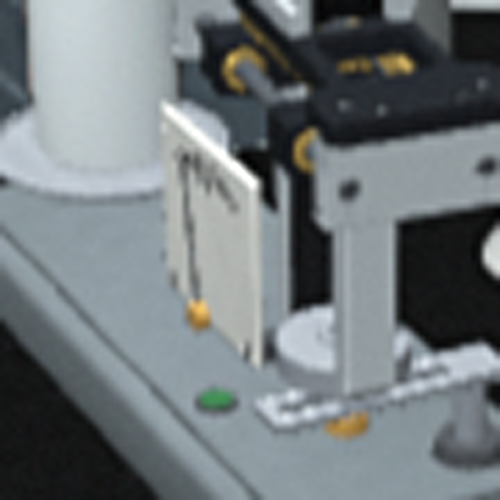

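The weight sits level in the pan and carries its own load (force about 0). I'll release it, lift, and look at the carrier and needle on the way.

```bash
python3 -m handwheel '0 0 0 0 0.3;0 0 0 0 0.6;0 0 0 0 0.75;0 0 0 0 0.75;0 0 0 0 0.75'; python3 -m handwheel '0 0 10 0 0.75;0 0 30 0 0.75;0 0 65 0 0.75;0 0 90 0 0.75;-40 20 90 0 0.75'; python3 -m handwheel '-35 20 0 0.1 0.75;-70 40 0 0.2 0.75;-105 60 0 0.2 0.75;-123 61.5 0 0.2 0.75;-123 61.5 0 0.2 0.75'
python3 - <<'E'
from h import *
im,K,T=cam("top");si,K2,T2=cam("side")
P1=cv2.resize(im[215:275,290:380],(600,400),interpolation=cv2.INTER_CUBIC);P2=cv2.resize(si[180:270,300:390],(400,400),interpolation=cv2.INTER_CUBIC)
cv2.imwrite("pics/f.png",cv2.resize(np.hstack([P1,P2]),(800,320))[:,:,::-1])
E
```

```text
clock: 8.28
tool_pos: [0.5886, -0.0886, 0.131]
orientation: [0.0, 1.0, -0.0, 0.0]
contact_force: [0.4, -0.0, 0.0]
gripper_width: 0.0696
grasp_force: 0.0
clock: 8.7
tool_pos: [0.5567, -0.0722, 0.2279]
orientation: [0.001, 1.0, -0.001, 0.006]
contact_force: [-0.4, 0.6, -0.3]
gripper_width: 0.0703
grasp_force: 0.0
clock: 9.12
tool_pos: [0.426, -0.0075, 0.2222]
orientation: [0.0, 0.995, 0.1, 0.001]
contact_force: [-0.2, -0.9, -0.1]
gripper_width: 0.0709
grasp_force: 0.0
```

View pics/f.png

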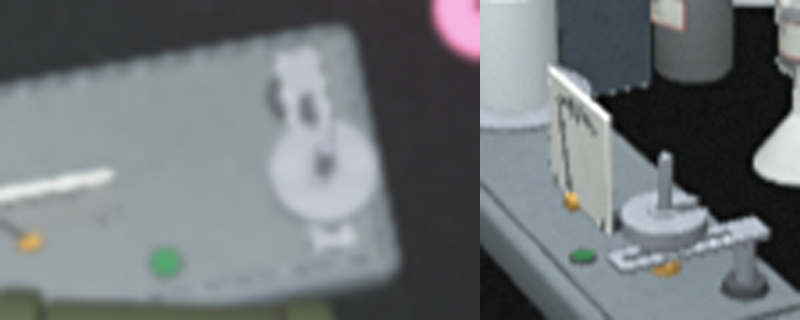

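The weight lies flat and level on the pan, and the stem top dropped about 3.6 px (6 mm), as expected. Next is the weight at (0.425, -0.007), with the gripper already at yaw 0.2.

```bash
python3 -m handwheel '0 0 -40 0 0.75;0 0 -80 0 0.75;0 0 -120 0 0.75;0 0 -160 0 0.75;-0.5 0 -180 0 0.75'; python3 -m handwheel '0 0 -17 0 0.75;0 0 -17 0 0.75'; python3 -m handwheel '0 0 -1 0 0;0 0 -1 0 0;0 0 -1 0 0;0 0 -1 0 0;0 0 -1 0 0' 25;  python3 -m handwheel '0 0 0 0 0;0 0 0 0 0;0 0 0 0 0'
```

```text
clock: 9.63
tool_pos: [0.427, -0.0087, 0.0371]
orientation: [-0.0, 0.995, 0.099, -0.002]
contact_force: [-0.5, -0.9, 0.5]
gripper_width: 0.0705
grasp_force: 0.0
clock: 9.8
tool_pos: [0.4284, -0.0088, 0.0227]
orientation: [-0.0, 0.995, 0.099, -0.001]
contact_force: [-0.0, 0.6, 0.8]
gripper_width: 0.0705
grasp_force: 0.0
clock: 10.22
tool_pos: [0.428, -0.0085, 0.023]
orientation: [0.0, 0.995, 0.1, 0.0]
contact_force: [-0.3, -0.5, -1.5]
gripper_width: 0.0488
grasp_force: 25.0
clock: 10.47
tool_pos: [0.4278, -0.0085, 0.023]
orientation: [0.0, 0.995, 0.1, 0.0]
contact_force: [-0.0, 0.5, -0.9]
gripper_width: 0.0491
grasp_force: 25.0
```

```bash
python3 -m handwheel '0 0 35 0 0;0 0 70 0 0;0 0 105 0 0;0 0 140 0 0;0 -40 140 -0.1 0'; python3 -m handwheel '0 -40 0 -0.1 0;35 -40 0 -0.1 0;70 -40 0 -0.1 0;105 -40 0 -0.1 0;105 -40 0 -0.1 0'; python3 -m handwheel '0 0 0 0 0;0 0 0 0 0'
```

```text
clock: 10.88
tool_pos: [0.4302, -0.0454, 0.1692]
orientation: [0.001, 0.999, 0.053, 0.005]
contact_force: [2.2, -1.0, -0.5]
gripper_width: 0.0489
grasp_force: 25.0
clock: 11.3
tool_pos: [0.5365, -0.0888, 0.162]
orientation: [-0.0, 1.0, -0.0, 0.0]
contact_force: [0.3, 0.4, -0.9]
gripper_width: 0.0495
grasp_force: 25.0
clock: 11.47
tool_pos: [0.5321, -0.0883, 0.1626]
orientation: [-0.0, 1.0, 0.0, -0.001]
contact_force: [-0.3, 0.1, -1.2]
gripper_width: 0.0491
grasp_force: 25.0
```

Lower to 0.1515 and slide on.

```bash
python3 -m handwheel '0 -0.5 -11 0 0;15 -0.5 -11 0 0;25 -0.5 -11 0 0;34 -0.5 -11 0 0;34 -0.5 -11 0 0'; python3 -m handwheel '4 0 0 0 0;8 0 0 0 0;8 0 0 0 0'; python3 -m handwheel '4 0 0 0 0;8 0 0 0 0;8 0 0 0 0'; python3 -m handwheel '3 0 0 0 0;5 0 0 0 0;5 0 0 0 0'
```

```text
clock: 11.88
tool_pos: [0.567, -0.0889, 0.1516]
orientation: [0.0, 1.0, -0.0, 0.0]
contact_force: [0.1, 0.4, -1.4]
gripper_width: 0.049
grasp_force: 25.0
clock: 12.13
tool_pos: [0.5749, -0.089, 0.152]
orientation: [0.0, 1.0, -0.0, 0.0]
contact_force: [0.3, -0.1, -1.6]
gripper_width: 0.0489
grasp_force: 25.0
clock: 12.38
tool_pos: [0.5833, -0.0889, 0.152]
orientation: [0.0, 1.0, -0.0, 0.0]
contact_force: [0.0, 1.5, -1.4]
gripper_width: 0.0491
grasp_force: 25.0
clock: 12.63
tool_pos: [0.5881, -0.0889, 0.1519]
orientation: [-0.0, 1.0, -0.0, 0.0]
contact_force: [-0.6, -1.3, -1.8]
gripper_width: 0.0491
grasp_force: 25.0
```

```bash
python3 -m handwheel '2 0 0 0 0;2 0 0 0 0'; python3 -m handwheel '1 0 0 0 0;1 0 0 0 0'; python3 -m handwheel '1 0 0 0 0;1 0 0 0 0';  python3 -m handwheel '1 0 0 0 0;1 0 0 0 0'
```

```text
clock: 12.8
tool_pos: [0.59, -0.0889, 0.152]
orientation: [0.0, 1.0, -0.0, 0.0]
contact_force: [0.1, 0.7, -1.6]
gripper_width: 0.049
grasp_force: 25.0
clock: 12.97
tool_pos: [0.5909, -0.089, 0.152]
orientation: [-0.0, 1.0, -0.0, 0.0]
contact_force: [0.3, 0.4, -1.3]
gripper_width: 0.0488
grasp_force: 25.0
clock: 13.13
tool_pos: [0.5919, -0.0889, 0.152]
orientation: [0.0, 1.0, -0.0, 0.0]
contact_force: [0.7, -0.4, -1.5]
gripper_width: 0.0491
grasp_force: 25.0
clock: 13.3
tool_pos: [0.5929, -0.0889, 0.152]
orientation: [0.0, 1.0, -0.0, 0.0]
contact_force: [0.6, 0.2, -0.6]
gripper_width: 0.0489
grasp_force: 25.0
```

```bash
python3 -m handwheel '1 0 0 0 0;1 0 0 0 0'; python3 -m handwheel '1 0 0 0 0;1 0 0 0 0'
```

```text
clock: 13.47
tool_pos: [0.5939, -0.0889, 0.152]
orientation: [0.0, 1.0, -0.0, 0.0]
contact_force: [0.3, -0.0, -1.1]
gripper_width: 0.0493
grasp_force: 25.0
clock: 13.63
tool_pos: [0.5946, -0.0889, 0.1518]
orientation: [-0.0, 1.0, -0.0, -0.0]
contact_force: [-1.3, -0.1, -2.0]
gripper_width: 0.0492
grasp_force: 25.0
```

```bash
python3 -m handwheel '-2.1 0 0 0 0;-2.1 0 0 0 0'; python3 -m handwheel '0 0 -3 0 0;0 0 -5 0 0;0 0 -5 0 0'; python3 -m handwheel '0 0 -2 0 0;0 0 -4 0 0;0 0 -4 0 0'; python3 -m handwheel '0 0 -2 0 0;0 0 -4 0 0;0 0 -4 0 0';python3 -m handwheel '0 0 0 0 0;0 0 0 0 0'
```

```text
clock: 13.8
tool_pos: [0.5925, -0.0889, 0.152]
orientation: [-0.0, 1.0, -0.0, 0.0]
contact_force: [0.5, -0.4, -1.3]
gripper_width: 0.0492
grasp_force: 25.0
clock: 14.05
tool_pos: [0.5925, -0.0889, 0.1464]
orientation: [-0.0, 1.0, -0.0, -0.0]
contact_force: [-0.7, -0.5, -2.3]
gripper_width: 0.0491
grasp_force: 25.0
clock: 14.3
tool_pos: [0.5926, -0.0889, 0.1426]
orientation: [-0.0, 1.0, -0.0, -0.0]
contact_force: [-0.1, -0.0, -0.4]
gripper_width: 0.0488
grasp_force: 25.0
clock: 14.55
tool_pos: [0.5927, -0.089, 0.1387]
orientation: [-0.0, 1.0, -0.0, -0.0]
contact_force: [1.1, 0.0, 0.4]
gripper_width: 0.0492
grasp_force: 25.0
clock: 14.72
tool_pos: [0.5927, -0.0889, 0.1391]
orientation: [-0.0, 1.0, -0.0, 0.0]
contact_force: [-0.5, 0.6, 0.2]
gripper_width: 0.0492
grasp_force: 25.0
```

```bash
python3 -m handwheel '0 0 -1.5 0 0;0 0 -1.5 0 0.3;0 0 -1.5 0 0.6;0 0 -1.5 0 0.75;0 0 -1.5 0 0.75'; python3 -m handwheel '0 0 10 0 0.75;0 0 30 0 0.75;0 0 65 0 0.75;0 0 85 0 0.75;-40 0 85 0 0.75'; python3 -m handwheel '-40 0 0 0 0.75;-80 0 0 0 0.75;-115 25 0 -0.1 0.75;-125 60 0 -0.16 0.75;-127 100 0 -0.16 0.75'; python3 -m handwheel '0 0 0 0 0.75;0 0 0 0 0.75;0 0 0 0 0.75;0 0 0 0 0.75'
python3 - <<'E'
from h import *
im,K,T=cam("top");si,K2,T2=cam("side")
P1=cv2.resize(im[215:275,290:380],(480,320),interpolation=cv2.INTER_CUBIC);P2=cv2.resize(si[190:260,315:385],(320,320),interpolation=cv2.INTER_CUBIC)
cv2.imwrite("pics/g.png",np.hstack([P1,P2])[:,:,::-1])
E
```

```text
clock: 15.13
tool_pos: [0.5927, -0.089, 0.1375]
orientation: [-0.0, 1.0, -0.0, 0.0]
contact_force: [-0.3, -0.1, -0.5]
gripper_width: 0.0657
grasp_force: 0.0
clock: 15.55
tool_pos: [0.5578, -0.0896, 0.2282]
orientation: [0.001, 1.0, 0.0, 0.005]
contact_force: [0.0, -0.3, 0.8]
gripper_width: 0.0706
grasp_force: 0.0
clock: 15.97
tool_pos: [0.4238, 0.0112, 0.2238]
orientation: [0.0, 0.996, -0.084, 0.001]
contact_force: [1.9, 0.1, 0.5]
gripper_width: 0.0706
grasp_force: 0.0
clock: 16.3
tool_pos: [0.4259, 0.0102, 0.2227]
orientation: [0.0, 0.997, -0.08, 0.0]
contact_force: [0.0, 0.1, -0.1]
gripper_width: 0.0703
grasp_force: 0.0
```

View pics/g.png

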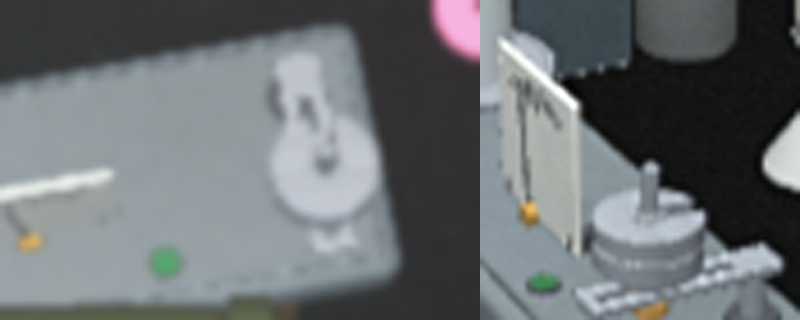

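Two weights are nested flat on the stem, in both views. Now I need to read the needle accurately, so I'll enlarge the dial at the start and now.

Run:
```python
from h import *
a=cv2.imread("pics/side0.png")[:,:,::-1];si,K2,T2=cam("side")
cv2.imwrite("pics/side2.png",si[:,:,::-1])
f=lambda I:cv2.resize(I[195:251,314:346],(320,560),interpolation=cv2.INTER_CUBIC)
cv2.imwrite("pics/h.png",np.hstack([f(a),f(si)])[:,:,::-1])
```

```text
(no output)
```

View pics/h.png

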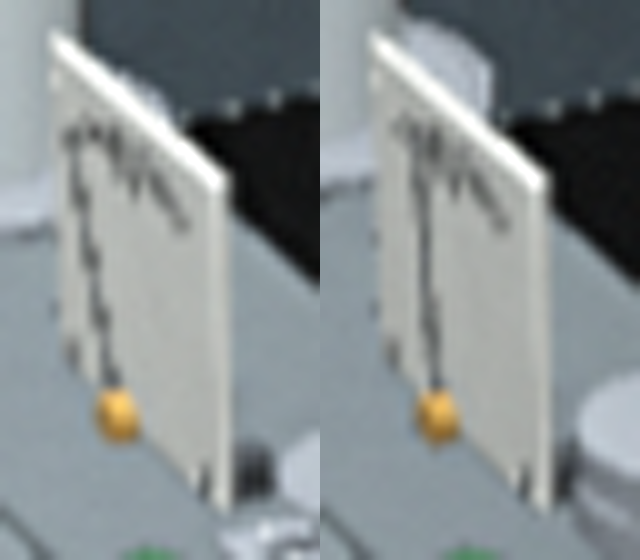

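The needle pivot is at crop (117,415). Its tip has gone from about (72,140) to about (95,130). In dial axes that is about -0.35 before and about -0.11 now, consistent with the pan height (-0.09). It is still left of the left long mark, so a third weight is needed and should bring it to about +0.01 to +0.03. I'll fetch the weight at (0.4215, 0.123), yaw -0.16.

```bash
python3 -m handwheel '-1 38 0 0 0.75;-2 76 0 0 0.75;-4 105 -20 0 0.75;-4 113 -55 0 0.75;-4 113 -90 0 0.75'; python3 -m handwheel '0 0 -35 0 0.75;0 0 -70 0 0.75;0 0 -90 0 0.75;0 0 -90 0 0.75;0 0 -90 0 0.75'
```

```text
clock: 16.87
tool_pos: [0.422, 0.1255, 0.1319]
orientation: [-0.0, 0.997, -0.079, 0.001]
contact_force: [0.6, -0.2, -0.7]
gripper_width: 0.0706
grasp_force: 0.0
clock: 17.28
tool_pos: [0.4216, 0.1236, 0.0424]
orientation: [0.0, 0.997, -0.08, -0.001]
contact_force: [-0.7, 0.2, -0.4]
gripper_width: 0.0704
grasp_force: 0.0
```

```bash
python3 -m handwheel '0 0 -12 0 0.75;0 0 -19.5 0 0.75;0 0 -19.5 0 0.75'; python3 -m handwheel '0 0 0 0 0;0 0 0 0 0;0 0 0 0 0;0 0 0 0 0;0 0 0 0 0' 25;  python3 -m handwheel '0 0 0 0 0;0 0 0 0 0;0 0 0 0 0'
```

```text
clock: 17.53
tool_pos: [0.4219, 0.1239, 0.0232]
orientation: [-0.0, 0.997, -0.08, 0.0]
contact_force: [-0.5, 0.6, -0.1]
gripper_width: 0.0705
grasp_force: 0.0
clock: 17.95
tool_pos: [0.422, 0.1241, 0.0236]
orientation: [-0.0, 0.997, -0.08, 0.0]
contact_force: [-1.5, -0.3, 5.8]
gripper_width: 0.049
grasp_force: 25.0
clock: 18.2
tool_pos: [0.422, 0.1241, 0.0236]
orientation: [-0.0, 0.997, -0.08, 0.0]
contact_force: [-1.1, -1.5, 7.3]
gripper_width: 0.0487
grasp_force: 25.0
```

```bash
python3 -m handwheel '0 0 35 0 0;0 0 70 0 0;0 0 105 0 0;0 0 140 0 0;0 -30 145 0 0'; python3 -m handwheel '0 -40 3 0 0;0 -80 3 0.1 0;0 -120 3 0.16 0;0 -160 3 0.16 0;0 -183 3 0.16 0'; python3 -m handwheel '35 0 0 0 0;70 0 0 0 0;105 0 0 0 0;105 0 0 0 0;105 0 0 0 0'
```

```text
clock: 18.62
tool_pos: [0.4235, 0.0964, 0.1735]
orientation: [-0.001, 0.997, -0.078, 0.004]
contact_force: [1.2, -1.4, -0.8]
gripper_width: 0.0489
grasp_force: 25.0
clock: 19.03
tool_pos: [0.4211, -0.092, 0.1712]
orientation: [0.0, 1.0, -0.001, 0.0]
contact_force: [1.1, 0.9, -1.9]
gripper_width: 0.0489
grasp_force: 25.0
clock: 19.45
tool_pos: [0.527, -0.0888, 0.1699]
orientation: [-0.0, 1.0, 0.0, -0.001]
contact_force: [-0.6, 0.0, -1.3]
gripper_width: 0.049
grasp_force: 25.0
```

```bash
python3 -m handwheel '0 0 -12 0 0;15 0 -12 0 0;25 0 -12 0 0;34 0 -12 0 0;34 0 -12 0 0'; python3 -m handwheel '4 0 0 0 0;8 0 0 0 0;8 0 0 0 0'; python3 -m handwheel '4 0 0 0 0;8 0 0 0 0;8 0 0 0 0'
```

```text
clock: 19.87
tool_pos: [0.5607, -0.0889, 0.1591]
orientation: [-0.0, 1.0, -0.0, 0.0]
contact_force: [-0.6, -0.3, -1.6]
gripper_width: 0.0493
grasp_force: 25.0
clock: 20.12
tool_pos: [0.5687, -0.089, 0.1592]
orientation: [0.0, 1.0, -0.0, 0.0]
contact_force: [-0.1, 0.2, -1.6]
gripper_width: 0.0488
grasp_force: 25.0
clock: 20.37
tool_pos: [0.5772, -0.0889, 0.159]
orientation: [-0.0, 1.0, -0.0, 0.0]
contact_force: [0.1, -0.3, -1.6]
gripper_width: 0.0491
grasp_force: 25.0
```

```bash
python3 -m handwheel '4 0 0 0 0;8 0 0 0 0;8 0 0 0 0'; python3 -m handwheel '3 0 0 0 0;4 0 0 0 0;4 0 0 0 0'; python3 -m handwheel '1 0 0 0 0;1 0 0 0 0';  python3 -m handwheel '1 0 0 0 0;1 0 0 0 0'
```

```text
clock: 20.62
tool_pos: [0.5853, -0.0889, 0.159]
orientation: [0.0, 1.0, -0.0, 0.0]
contact_force: [-0.3, 0.5, -1.9]
gripper_width: 0.0492
grasp_force: 25.0
clock: 20.87
tool_pos: [0.5889, -0.0889, 0.1589]
orientation: [-0.0, 1.0, -0.0, -0.0]
contact_force: [0.7, 0.2, -1.3]
gripper_width: 0.0493
grasp_force: 25.0
clock: 21.03
tool_pos: [0.5897, -0.089, 0.159]
orientation: [0.0, 1.0, -0.0, 0.0]
contact_force: [0.0, 0.4, -2.3]
gripper_width: 0.0492
grasp_force: 25.0
clock: 21.2
tool_pos: [0.5908, -0.089, 0.159]
orientation: [0.0, 1.0, -0.0, 0.0]
contact_force: [0.4, 0.5, -1.4]
gripper_width: 0.0491
grasp_force: 25.0
```

```bash
python3 -m handwheel '1 0 0 0 0;1 0 0 0 0'; python3 -m handwheel '1 0 0 0 0;1 0 0 0 0'; python3 -m handwheel '0.5 0 0 0 0;0.5 0 0 0 0'
```

```text
clock: 21.37
tool_pos: [0.5918, -0.0889, 0.159]
orientation: [-0.0, 1.0, -0.0, -0.0]
contact_force: [-0.6, 0.5, -1.6]
gripper_width: 0.0493
grasp_force: 25.0
clock: 21.53
tool_pos: [0.5926, -0.0889, 0.1589]
orientation: [-0.0, 1.0, -0.0, -0.0]
contact_force: [-0.4, -0.6, -1.6]
gripper_width: 0.0488
grasp_force: 25.0
clock: 21.7
tool_pos: [0.5928, -0.089, 0.1588]
orientation: [-0.0, 1.0, -0.0, -0.001]
contact_force: [-3.5, -0.3, -1.8]
gripper_width: 0.0487
grasp_force: 25.0
```

```bash
python3 -m handwheel '-2.2 0 0 0 0;-2.2 0 0 0 0'; python3 -m handwheel '0 0 -3 0 0;0 0 -6 0 0;0 0 -6 0 0'; python3 -m handwheel '0 0 -2 0 0;0 0 -4 0 0;0 0 -4 0 0'; python3 -m handwheel '0 0 -2 0 0;0 0 -4 0 0;0 0 -4 0 0;0 0 -4 0 0'
```

```text
clock: 21.87
tool_pos: [0.5909, -0.0889, 0.1591]
orientation: [0.0, 1.0, -0.0, 0.0]
contact_force: [-0.4, 0.4, -1.3]
gripper_width: 0.0492
grasp_force: 25.0
clock: 22.12
tool_pos: [0.5908, -0.0889, 0.1523]
orientation: [-0.0, 1.0, -0.0, -0.0]
contact_force: [-0.3, -0.7, -2.4]
gripper_width: 0.0491
grasp_force: 25.0
clock: 22.37
tool_pos: [0.5909, -0.0889, 0.1486]
orientation: [-0.0, 1.0, -0.0, -0.0]
contact_force: [-0.4, 0.6, -1.0]
gripper_width: 0.0491
grasp_force: 25.0
clock: 22.7
tool_pos: [0.591, -0.089, 0.145]
orientation: [-0.0, 1.0, -0.0, 0.0]
contact_force: [0.1, -0.4, 0.0]
gripper_width: 0.049
grasp_force: 25.0
```

```bash
python3 -m handwheel '0 0 -1.5 0 0;0 0 -1.5 0 0.3;0 0 -1.5 0 0.6;0 0 -1.5 0 0.75;0 0 -1.5 0 0.75'; python3 -m handwheel '0 0 10 0 0.75;0 0 30 0 0.75;0 0 65 0 0.75;0 0 80 0 0.75;-40 0 80 0 0.75'; python3 -m handwheel '-40 0 0 0 0.75;-80 0 0 0 0.75;-115 25 0 0 0.75;-125 60 0 0 0.75;-127 100 0 0 0.75'; python3 -m handwheel '0 0 0 0 0.75;0 0 0 0 0.75;0 0 0 0 0.75;0 0 0 0 0.75;0 0 0 0 0.75'
python3 - <<'E'
from h import *
im,K,T=cam("top");si,K2,T2=cam("side")
cv2.imwrite("pics/side3.png",si[:,:,::-1])
# needle: darkest column in row bands (10x crop frame), three epochs
for f in("side0","side2","side3"):
    g=cv2.cvtColor(cv2.imread(f"pics/{f}.png"),cv2.COLOR_BGR2GRAY)
    G=cv2.resize(g[195:251,314:346],(320,560),interpolation=cv2.INTER_CUBIC).astype(float)
    b=[(80+np.argmin(G[r-8:r+8,65:185].mean(0))-15,int(G[r-8:r+8,65:185].mean(0).min())) for r in(180,210,240,270,300,330,360)]
    p=g[200:250,340:364]; col=g[205:250,351:354].mean(1).astype(int)
    print(f,b,"\n stem col rows205..",col.tolist())
# edges of stack in side view, column left of stem
E
```

```text
clock: 23.12
tool_pos: [0.591, -0.089, 0.1435]
orientation: [0.0, 1.0, -0.0, 0.0]
contact_force: [-0.8, -0.5, 0.9]
gripper_width: 0.0654
grasp_force: 0.0
clock: 23.53
tool_pos: [0.5557, -0.0895, 0.2279]
orientation: [0.001, 1.0, 0.0, 0.004]
contact_force: [0.9, -0.2, 0.0]
gripper_width: 0.0705
grasp_force: 0.0
clock: 23.95
tool_pos: [0.4221, 0.0112, 0.2248]
orientation: [0.0, 1.0, -0.002, 0.001]
contact_force: [1.6, -0.6, 0.0]
gripper_width: 0.0701
grasp_force: 0.0
clock: 24.37
tool_pos: [0.4242, 0.0101, 0.2235]
orientation: [0.0, 1.0, -0.001, -0.0]
contact_force: [0.3, -0.2, 0.0]
gripper_width: 0.0706
grasp_force: 0.0
side0 [(np.int64(155), 111), (np.int64(83), 123), (np.int64(85), 121), (np.int64(93), 122), (np.int64(95), 121), (np.int64(103), 122), (np.int64(73), 120)] 
 stem col rows205.. [23, 20, 21, 21, 21, 21, 23, 21, 22, 22, 22, 22, 21, 15, 42, 142, 176, 150, 131, 131, 131, 131, 130, 129, 129, 129, 126, 127, 126, 124, 123, 122, 121, 122, 120, 120, 158, 183, 169, 177, 195, 201, 166, 122, 154]
side2 [(np.int64(155), 105), (np.int64(103), 114), (np.int64(105), 104), (np.int64(105), 110), (np.int64(107), 117), (np.int64(111), 103), (np.int64(73), 114)] 
 stem col rows205.. [22, 20, 20, 19, 20, 20, 22, 21, 19, 19, 21, 22, 21, 20, 21, 20, 21, 21, 17, 22, 85, 164, 161, 126, 123, 122, 121, 121, 120, 119, 118, 139, 160, 162, 175, 188, 189, 182, 148, 119, 120, 122, 138, 134, 120]
side3 [(np.int64(115), 87), (np.int64(114), 99), (np.int64(115), 102), (np.int64(115), 103), (np.int64(115), 103), (np.int64(115), 108), (np.int64(115), 103)] 
 stem col rows205.. [20, 20, 19, 20, 20, 20, 21, 21, 19, 21, 21, 22, 22, 20, 19, 22, 19, 22, 20, 19, 19, 13, 31, 139, 171, 139, 120, 119, 122, 166, 167, 170, 189, 190, 192, 159, 119, 119, 121, 130, 148, 140, 122, 120, 122]
```

Run:
```python
from h import *
si,K,T=cam("side")
# dial plane: balance yaw 8deg; pivot on the side ray (325.5,236.3) at z~.075
for yaw in(6,8,10):
    c,s=np.cos(np.radians(yaw)),np.sin(np.radians(yaw))
    p=onz(K,T,325.5,236.3,.070); o,r=ray(K,T,325.5,236.3); n=np.array([c,s,0])
    def ang(u,v):
        o,r=ray(K,T,u,v);q=o+r*(n@(p-o))/(n@r)-p;return np.arctan2(-(q@[-s,c,0]),q[2])
    for f in("side0","side2","side3"):
        g=cv2.cvtColor(cv2.imread(f"pics/{f}.png"),cv2.COLOR_BGR2GRAY).astype(float)
        R=[];C=[];x0={"side0":lambda v:325.2-(233-v)*.16,"side2":lambda v:325-(233-v)*.067,"side3":lambda v:325.4}[f]
        for v in range(214,232):
            cc=np.arange(int(round(x0(v)))-3,int(round(x0(v)))+4);w=np.clip(150-g[v,cc],0,None)**2
            R.append(v);C.append((w*cc).sum()/w.sum())
        k=np.polyfit(R,C,1);res=np.std(np.array(C)-np.polyval(k,R))
        # direction of the needle through pivot
        print(yaw,f,"slope",k[0].round(3),"res",res.round(2),"x@pivot",np.polyval(k,236.3).round(2),"angle",ang(325.5-k[0]*20,216.3).round(3))
for z in(.148,.1645): print(z,proj(K,T,[.5905,-.089,z]))
```

```text
6 side0 slope 0.157 res 0.17 x@pivot 325.07 angle -0.325
6 side2 slope 0.057 res 0.25 x@pivot 325.08 angle -0.07
6 side3 slope -0.002 res 0.03 x@pivot 324.98 angle 0.063
8 side0 slope 0.157 res 0.17 x@pivot 325.07 angle -0.298
8 side2 slope 0.057 res 0.25 x@pivot 325.08 angle -0.064
8 side3 slope -0.002 res 0.03 x@pivot 324.98 angle 0.058
10 side0 slope 0.157 res 0.17 x@pivot 325.07 angle -0.276
10 side2 slope 0.057 res 0.25 x@pivot 325.08 angle -0.06
10 side3 slope -0.002 res 0.03 x@pivot 324.98 angle 0.054
0.148 [350.54783196 227.49290233]
0.1645 [350.52521371 220.1149551 ]
```

Needle reads about +0.055 now and about -0.065 after two weights. That makes it unclear whether the third was needed, so I'll check the reading against true verticals (stem, dial edges) and against the marks themselves.

Run:
```python
from h import *
si,K,T=cam("side")
g0,g2,g3=[cv2.cvtColor(cv2.imread(f"pics/side{i}.png"),cv2.COLOR_BGR2GRAY).astype(float) for i in(0,2,3)]
d=-T[2,:3];vp=K@d;vp=vp[:2]/vp[2]
def cen(g,r0,r1,c0,c1,thr):
    R=range(r0,r1);C=[]
    for v in R:
        w=np.clip(g[v,c0:c1]-thr,0,None);C.append((w*np.arange(c0,c1)).sum()/w.sum())
    k=np.polyfit(R,C,1);return k[0],np.polyval(k,(r0+r1)/2),np.std(np.array(C)-np.polyval(k,R))
def edge(g,r0,r1,c0,c1):
    R=range(r0,r1);C=[]
    for v in R:
        w=np.abs(np.diff(g[v,c0:c1]));w=w**2;C.append((w*(np.arange(c0,c1-1)+.5)).sum()/w.sum())
    k=np.polyfit(R,C,1);return k[0],np.polyval(k,(r0+r1)/2),np.std(np.array(C)-np.polyval(k,R))
for nm,f,a in(("stem",cen,(g0,222,236,346,358,60)),("dialR",edge,(g0,216,243,333,340)),("dialR3",edge,(g3,216,240,333,340)),("dialL",edge,(g0,202,228,317,322)),("dialL3",edge,(g3,202,228,317,322))):
    s,x,r=f(*a);print(nm,"slope %.4f"%s,"res %.2f"%r,"pred %.4f"%((vp[0]-x)/(vp[1]-(a[1]+a[2])/2)))
np.set_printoptions(linewidth=200)
print("dial now, cols 318-337");print(g3[198:222,318:338].astype(int))
print("start");print(g0[198:222,318:338].astype(int))
```

```text
stem slope -0.0115 res 0.95 pred 0.0034
dialR slope -0.0034 res 0.34 pred 0.0164
dialR3 slope 0.0113 res 0.34 pred 0.0164
dialL slope 0.0041 res 0.59 pred 0.0318
dialL3 slope 0.0298 res 0.42 pred 0.0321
dial now, cols 318-337
[[164 196 169 139 160 186 192 190 187 176 165 142  85  66  68  70  69  70  70  70]
 [164 212 249 200 169 183 187 189 190 187 175 169 153  81  67  68  70  70  70  69]
 [159 187 245 247 221 195 185 186 189 191 187 172 186  98  64  67  69  71  70  71]
 [160 171 187 235 247 237 201 184 184 189 189 173 181  96  64  67  71  70  70  69]
 [164 193 177 179 228 250 239 195 184 185 188 182 183  95  66  68  68  69  70  72]
 [161 188 177 168 173 225 249 247 209 188 188 190 170  89  68  70  69  68  67  68]
 [163 169 174 174 169 174 223 251 249 208 188 174 119  73  67  71  69  69  71  74]
 [178 174 174 177 173 171 173 212 247 251 208 129  69  62  71  70  69  72  87 105]
 [186 179 175 173 146 169 174 175 207 247 252 165  82  64  97  59  47  50  67  86]
 [186 179 172 146 137 121 148 136 169 196 245 248 191  90  69  28  14  17  22  26]
 [189 179 172 147 133  84 118  95 146 172 19
[... 2417 characters left out ...]
05 131 177 181 181 215 255 173  53]
 [196 190 183 116 112 175 184 185 181 134 175 129 114 154 180 178 184 212 148  47]
 [196 191 182 133 114 175 184 182 182 167 184 165 126 133 176 181 184 206 150  50]
 [182 181 183 168 135 178 185 182 182 179 184 184 166 138 157 179 186 203 165  93]
 [139 156 183 181 135 178 183 183 182 181 182 184 181 144 136 174 185 202 180 144]
 [128 137 176 182 123 173 184 183 184 181 180 181 182 165 162 179 186 199 180 160]
 [152 147 178 181 121 148 181 184 183 180 180 181 181 180 181 182 184 199 182 159]
 [156 162 180 183 118 113 175 185 184 181 180 180 180 181 181 180 184 198 181 157]
 [157 164 179 182 133 111 174 183 183 183 178 179 181 180 180 180 183 197 181 156]]
```

Run:
```python
from h import *
g=cv2.imread("pics/side3.png",0);_,K,T=cam("side")
d=-T[2,:3];vp=K@d;vp=vp[:2]/vp[2]
L=cv2.createLineSegmentDetector().detect(g)[0][:,0]
dd=[]
for x1,y1,x2,y2 in L:
    l=np.hypot(x2-x1,y2-y1);s=(x2-x1)/(y2-y1+1e-9);xm,ym=(x1+x2)/2,(y1+y2)/2;p=(vp[0]-xm)/(vp[1]-ym)
    if l>22 and abs(s-p)<.03: dd.append((xm,ym,l,s-p))
dd.sort(key=lambda t:-t[2])
for t in dd[:30]:print("%.0f %.0f len %.0f diff %.4f"%t)
a=np.array(dd);print("wmean",np.average(a[:,3],weights=a[:,2]**2),"med",np.median(a[:,3]))
```

```text
56 110 len 169 diff -0.0010
67 108 len 157 diff -0.0027
28 87 len 134 diff -0.0117
147 424 len 112 diff -0.0005
132 427 len 107 diff 0.0010
13 446 len 70 diff -0.0002
225 350 len 57 diff -0.0018
412 113 len 49 diff -0.0067
295 180 len 39 diff -0.0141
254 186 len 37 diff -0.0011
336 228 len 33 diff -0.0167
490 74 len 29 diff -0.0008
417 15 len 29 diff -0.0092
569 101 len 27 diff -0.0018
416 45 len 26 diff 0.0043
74 234 len 26 diff 0.0006
625 294 len 26 diff 0.0085
435 193 len 24 diff 0.0027
393 198 len 23 diff -0.0278
3 145 len 22 diff -0.0184
wmean -0.0033652060360366124 med -0.0014528628573671418
```

The long verticals in the picture confirm the calibration (slope off by only about 0.001). That puts the needle at about +0.055, well between the marks. The stack heights show all three weights nested. I'll make one last check that the needle is at rest, then hand in.

```bash
python3 -m handwheel '0 0 0 0 0.75;0 0 0 0 0.75;0 0 0 0 0.75;0 0 0 0 0.75;0 0 0 0 0.75' | head -1
python3 - <<'E'
from h import *
g=cv2.cvtColor(cam("side")[0],cv2.COLOR_RGB2GRAY).astype(float);o=cv2.cvtColor(cv2.imread("pics/side3.png"),cv2.COLOR_BGR2GRAY).astype(float)
d=np.abs(g-o)[195:260,310:380];print("max change",d.max())
if d.max()<25: print(robot.job_done())
E
```

```text
clock: 25.03
max change 7.0
the job is handed in; nothing more can be done
None
```

I handed the job in with three weights nested on the carrier and the needle at rest at about +0.055, between the marks; my later, finer reading puts it at about -0.065 after two weights, so the third may not have been strictly needed.

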